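# Clear the slotted plate and nest the spindle parts

## Task

Make the bench ready for reassembling the grinder spindle: push the scraper along the plate's T-slot to drive the lodged bit of scrap out of the open end into the chip tray, then lift the scraper out and stand it in its rest, blade in the pocket and guard flat on top. Set the round pulley, the oblong pillow block and the square flange bearing each upright and flat inside the nest of its own shape, before or after clearing the slot.

Things in the scene. Friction and masses are not known exactly. Their poses are not given: they have to be found in the camera images.
- plate: Fixed plate 110 x 190 (x, y) x 32 mm high, T-slot along its middle. Origin: under its centre, on the table; y along the slot to the open end, z up. Mouth 18 mm wide; channel under the 10 mm lips 30 mm wide, 14 high, floor 8 mm above the table. Slot closed at y = -83, open at y = +95 mm into a fixed grey chip tray that ends at y = 175 mm: 74 mm wide inside, walls 4 thick, 18 high, floor 3 mm up.
- scrap_centre (a point): Centre of the scrap: loose pinkish-brown lump of grindstone, round, 26 mm across, 11 mm high, about 20 g, on the slot's floor under the lips, on the scraper's +y side (plate y). Wider than the mouth, so it cannot be lifted out; it slides easily and drops into the chip tray when pushed clear of the open end.
- scraper_grip (a point): Middle of the loose scraper's wooden grip, 22 x 36 (x, y) x 60 mm high, z up; 0.16 kg. Below this point: guard plate 46 x 62 (x, y) from 30 to 38 mm down, then steel blade 8 x 24 (x, y) ending 59 mm down. Starts standing in the slot near its closed end, axes as the plate's, blade in the slot (5 mm play each side), guard on the plate. Slides along y, lifts straight out.
- pulley_centre (a point): Centre, half-way up (23 mm above its underside), of the loose round V-belt pulley: brown grooved disc 60 mm across and 18 mm thick, and on it a steel hub 30 mm across up to 46 mm high. z up. About 0.25 kg. Lift by the hub.
- pillow_block_centre (a point): Centre, half-way up (28 mm above its underside), of the loose green-grey cast pillow block bearing: oblong foot 80 mm (its x) by 32 mm (its y), 12 mm thick, with a round-topped housing on its middle, 52 mm (x) wide, 28 mm (y) thick, 56 mm high, z up. About 0.4 kg. Lift across the 28 mm.
- flange_bearing_centre (a point): Centre, half-way up (21 mm above its underside), of the loose green-grey cast flange bearing: square foot 54 by 54 mm along its x and y, 12 mm thick, with a round hub 40 mm across up to 42 mm high, z up. About 0.35 kg. Lift by the hub.
- nest_round: Fixed round plywood nest for the pulley: recess 78 mm across inside a rim 6 mm wide and 12 mm high; recess floor 4 mm above the table. Origin: its centre, on the table.
- nest_oblong: Fixed oblong plywood nest for the pillow block: recess 98 mm (its x) by 50 mm (its y) inside a rim 6 mm wide and 12 mm high; recess floor 4 mm above the table. Origin: its centre, on the table.
- nest_square: Fixed square plywood nest for the flange bearing: recess 72 by 72 mm along its x and y inside a rim 6 mm wide and 12 mm high; recess floor 4 mm above the table. Origin: its centre, on the table.
- scraper_rest: Fixed plywood rest for the scraper: block 70 mm (its x) by 86 mm (its y), 24 mm high, with a pocket 26 mm (x) by 42 mm (y) right through to the table. The blade hangs in the pocket and the guard lies on the block. Origin: its centre, on the table.
Mind the look-alikes: they are no part of the job. What is shaped like the part that bears scraper_grip but red is not meant.

How it is judged:
By the outcome, as a careful person would: the job done as asked, in the order asked, and still so for the second after the job is handed in, with the robot touching nothing.
It also fails if it takes over 112 s, if anything falls off the work surface, if the arm or the gripper's body presses on something with over 40 N, if the wrist force passes 120 N, or if a joint passes its speed limit or range.

## Robot

A 6-joint arm with a two-finger parallel gripper is mounted at the origin on the work surface. World frame = base frame: x ahead of the robot, y to its left, z up, the work surface at z = 0. Lengths are in m, angles in rad, forces in N, time in s.
With the tool pointing down it reaches from about 0.375 to 0.9 m from the base axis. Payload 3.1 kg.
Tool frame: the origin (TCP) lies between the finger pads; the fingertips stand robot.tips_ahead ahead of it and the grasp point (between the pads) lies 2 mm behind it (robot.tips_ahead is the distance from the TCP to the fingertips, in m); z points along the fingers, y is the line along which they close (so a half turn about z gives the same grasp; the last joint's range is limited). The gripper opens to 85 mm and grips with 20 to 120 N. Pads are 22 mm wide; open, the fingers measure 114 mm over their backs; the gripper's body (76 mm by 85 mm) begins 54 mm behind the grasp point. The pads swing forward as they close: fully open they stand 13 mm farther back than shut.
Start: joints at [0.997, 0.527, 1.433, -0, 1.181, -0.178], TCP at [0.241, 0.577, 0.215] pointing down, gripper open.
Joint ranges: [-3.08, 3.08], [-0.75, 2.2], [0.22, 2.44], [-1.43, 4.57], [0, 2.65], [-2.85, 2.85]. Speed limits (rad/s): [2.79, 2.79, 3.14, 3.14, 3.14, 3.14].

## Interface

Orientations are given as a rotation vector (axis times angle).
In Python, from cell import robot gives the robot as it stands.
- The arm moves only by the tool send_rows, never from a script. Its argument "steps" is a list that holds one entry, the list of rows, each a list of 5 numbers: the shift along the world's x, y, z as a fraction of full scale, then the turn about the world's z as a fraction of full scale, then the opening, from 0 (shut) to 1 (fully open). A call has 1 to 20 rows; each row is the pose to reach, as a shift and turn from the pose commanded when the call began, turning the shorter way round; what a row does not reach only later rows make up. Full scale, the value 1, is 0.3 m for a shift and 360 degrees for a turn. A row lasts 1/10 s, in which the tool goes at most 50 mm and 8.59 degrees, less where a joint would pass 70% of its speed; a pose out of reach is approached as far as the arm can. A call with a number of a shift or a turn outside -1 to 1 is refused whole. A call with a gripper value outside its range is refused whole. The fingers move at their own pace and stop on an object; the grip force is fixed at half the most. Time passes only in rows, so rows that repeat a pose let the fingers close. It gives the time, the measured TCP pose, the force, the opening and the grip force at its end, in the units of the state.
- robot.read_state(): the state, without advancing time (a new reading comes with each control period).
- robot.camera(name): name is "scene" or "top" or "wrist"; returns the picture (384x512x3 uint8, red, green, blue); there is no depth.
- robot.camera_info(name): a dict with "fx", "fy", "cx", "cy" (pixels), "camera_from_world" (4x4, takes a point from world to camera coordinates); the wrist camera has in their place "hand_eye" (4x4, takes a point from camera to tool coordinates, whose origin is the TCP and whose axes are the flange's). Camera axes: x right, y down, z forward; pixel columns grow to the right and rows downward; lengths in m; the calibration is good to about 2 mm. The wrist camera is an equidistant fisheye: a pixel r from the principal point sees the ray r / f radians off the axis. A picture is of the moment at which its call begins: read the wrist's pose just before it. camera_info takes no time and is no camera call.
- robot.sign_off(): hands the job in; it is judged then, once.
The state is a dict: "time": time; "q": joint angles; "dq": joint speeds; "tau": joint torques, N m; "position": TCP position; "orientation": TCP orientation; "ft_force": force on the tool from outside, world axes, zero at the start; "ft_torque": the same for the moment, N m; "finger_gap": finger opening in m; "grasp_force": force on a finger pad.
Only numpy, scipy, OpenCV 4.12 (cv2) and the standard library are available. Lean on these libraries where they do the work, as an engineer would, in place of code of your own. Each camera call takes 0.05 s, during which the arm holds its last target. There are 200 camera calls.

## Working session

There is one attempt and no reset: what is moved stays moved. The work goes in short steps, Python scripts to look and compute and a tool call to move; the robot and the scene stay as the last step left them, time stands still between calls to the robot, and variables do not carry over. Pictures are saved under pics/ and viewed, at most 14 in all, crops included, and the job is handed in when it is done.

Besides the shell and the picture viewer there is one more tool, called after "Call:" as name([rows], argument=value, ...), one row to a line, values as JSON. send_rows: Moves the arm, as the interface text tells. Shift numbers are shares of 0.3 m and turn numbers shares of 360 degrees, none past 1 either way. Its arguments: {"type":"object","properties":{"steps":{"type":"array","items":{"type":"array","items":{"type":"array","items":{"type":"number"}}}}},"required":["steps"]}

```bash
ls; mkdir -p pics; python3 - <<'E'
from cell import robot
import cv2,numpy as np
s=robot.read_state(); print(s, robot.tips_ahead)
for n in ["scene","top","wrist"]:
    im=robot.camera(n); cv2.imwrite(f"pics/{n}0.png",im[:,:,::-1]); print(n,robot.camera_info(n))
E
```

```text
pics
{'time': 0.0, 'q': array([ 9.96507880e-01,  5.28448447e-01,  1.43389129e+00, -1.06258458e-05,
        1.18139821e+00, -1.78490006e-01]), 'dq': array([-0.00026025, -0.00053374, -0.00062961,  0.00187905,  0.00016192,
        0.00115357]), 'tau': array([-1.26588347e-04, -4.42354167e+01, -1.78026277e+01, -1.33885637e-04,
        8.28991615e-03, -1.21042623e-05]), 'position': array([0.24052437, 0.57605768, 0.21354805]), 'orientation': array([-0.61750873, -3.07950987,  0.00313881]), 'ft_force': array([0.9781532 , 0.41495037, 0.67550209]), 'ft_torque': array([-0.0006999 ,  0.00710737, -0.02233755]), 'grasp_force': 0.0, 'finger_gap': 0.0853975322663107} 0.017
scene {'fx': 444.11602985633243, 'fy': 444.11602985633243, 'cx': 264.05176999626497, 'cy': 186.7887584147316, 'camera_from_world': array([[ 0.3777685 ,  0.9257307 , -0.01770938, -0.15954429],
       [ 0.6993492 , -0.29781805, -0.64978081, -0.27864466],
       [-0.60679622,  0.23308168, -0.75991531,  1.40696512],
       [ 0.        ,  0.        ,  0.        ,  1.        ]])}
top {'fx': 432.3339577852525, 'fy': 432.3339577852525, 'cx
[... 173 characters left out ...]
5e-01, -2.52075015e-02, -1.19850242e-01,
         4.75242740e-01],
       [ 1.19667748e-01,  8.63315794e-03, -9.92776460e-01,
         1.00376380e+00],
       [ 0.00000000e+00,  0.00000000e+00,  0.00000000e+00,
         1.00000000e+00]])}
wrist {'fx': 297.3186396354542, 'fy': 297.3186396354542, 'cx': 255.2120636828931, 'cy': 189.85658227027648, 'hand_eye': array([[ 2.20543103e-04, -9.52302701e-01, -3.05154907e-01,
         7.84641413e-02],
       [ 9.99999431e-01,  5.28435551e-04, -9.26374174e-04,
         3.51701407e-04],
       [ 1.04344333e-03, -3.05154529e-01,  9.52302276e-01,
        -1.59552747e-01],
       [ 0.00000000e+00,  0.00000000e+00,  0.00000000e+00,
         1.00000000e+00]])}
```

View pics/top0.png

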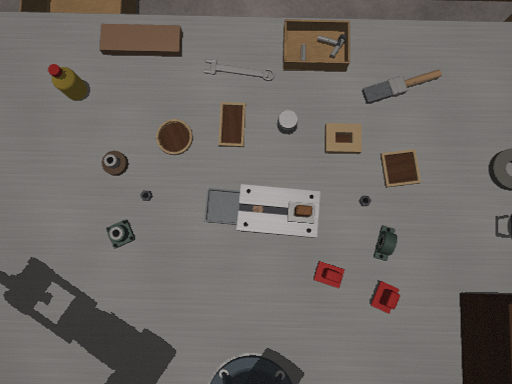

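View pics/scene0.png

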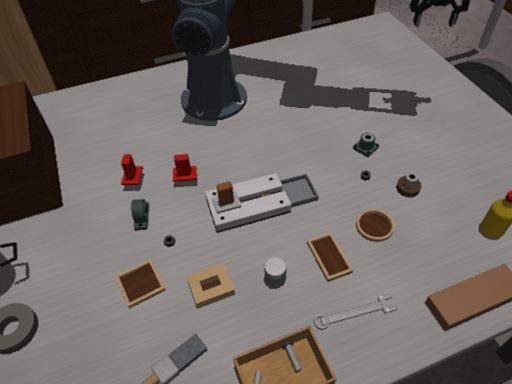

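Top view: plate about (278,210) with tray to its left (+y), scraper grip (303,211), scrap (258,209), pulley (114,162), flange bearing (121,233), pillow block (385,243). Nests: round (174,136), oblong (232,124), square (401,167); rest (343,138). Two red look-alikes sit at the bottom right.

```bash
cat > h.py <<'E'
import cv2,numpy as np
from cell import robot
def ray(name,uv,T=None):
    I=robot.camera_info(name); uv=np.atleast_2d(uv).astype(float)
    d=np.c_[(uv[:,0]-I['cx'])/I['fx'],(uv[:,1]-I['cy'])/I['fy'],np.ones(len(uv))]
    if name=='wrist':
        r=np.hypot(d[:,0],d[:,1])+1e-12; d=np.c_[d[:,:2]*(np.sin(r)/r)[:,None],np.cos(r)]
        W=T@I['hand_eye']
    else: W=np.linalg.inv(I['camera_from_world'])
    return W[:3,3],d@W[:3,:3].T
def toz(name,uv,z,T=None):
    o,d=ray(name,uv,T); return o+d*((z-o[2])/d[:,2])[:,None]
def pose():
    s=robot.read_state(); T=np.eye(4); T[:3,:3]=cv2.Rodrigues(s['orientation'])[0]; T[:3,3]=s['position']; return T
def rect(P):
    (c,sz,a)=cv2.minAreaRect((P[:,:2]*1000).astype(np.float32)); return np.round(c,1),np.round(sz,1),round(a,1)
def blobs(mask,amin=40):
    cs,_=cv2.findContours(mask.astype(np.uint8),cv2.RETR_EXTERNAL,cv2.CHAIN_APPROX_NONE)
    return [c[:,0] for c in cs if cv2.contourArea(c)>amin]
E
python3 - <<'E'
from h import *
im=cv2.imread('pics/top0.png'); S=4
big=cv2.resize(im,None,fx=S,fy=S,interpolation=cv2.INTER_CUBIC); hsv=cv2.cvtColor(big,cv2.COLOR_BGR2HSV)
H,s,V=[hsv[...,i].astype(int) for i in range(3)]
wood=(H<25)&(s>70)&(V>40)
dark=(H<25)&(s>100)&(V<100)
green=(H>50)&(H<95)&(s>35)&(V<110)
white=(V>165)&(s<40)
def show(tag,m,box,z,close=0):
    k=np.zeros(m.shape,bool); x0,y0,x1,y1=[S*b for b in box]; k[y0:y1,x0:x1]=m[y0:y1,x0:x1]
    k=cv2.morphologyEx(k.astype(np.uint8),cv2.MORPH_CLOSE,np.ones((9,9)))
    for c in blobs(k,300):
        uv=(c+0.5)/S-0.5
        P=toz('top',uv,z); print(tag,z,'px',np.round(uv.mean(0)),*rect(P))
show('round rim',wood,(150,112,200,160),.012); show('round in',dark,(150,112,200,160),.012)
show('obl rim',wood,(212,95,252,152),.012); show('obl in',dark,(212,95,252,152),.012)
show('sq rim',wood,(375,142,425,193),.012); show('sq in',dark,(375,142,425,193),.012)
show('rest',wood,(320,118,368,160),.024);show('rest in',dark,(320,118,368,160),.024)
show('plate',white,(200,170,330,250),.032)
show('scrap',wood,(245,195,272,222),.019);show('grip',wood,(285,195,322,225),.092-.008+0.02)
show('pulley',wood,(95,145,135,185),.018)
show('flange',green,(100,212,140,255),.012);show('pillow',green,(365,218,405,268),.012)
def crop(x,y,w=64): 
    return cv2.resize(im[y-w//2:y+w//2,x-w//2:x+w//2],(260,260),interpolation=cv2.INTER_CUBIC)
cv2.imwrite('pics/c1.png',np.vstack([np.hstack([crop(114,162),crop(121,233),crop(385,243)]),np.hstack([crop(300,210),crop(343,138),crop(401,167)])]))
E
```

```text
round rim 0.012 px [174. 137.] [621.  206.4] [89.9 87.9] 47.9
round in 0.012 px [175. 137.] [621.3 206.1] [76.2 75.7] 28.7
obl rim 0.012 px [232. 124.] [656.8  64.9] [ 62.3 111.5] 89.0
obl in 0.012 px [232. 124.] [657.   65.3] [49.2 96.8] 89.2
sq rim 0.012 px [400. 168.] [ 557.2 -349.7] [84.5 86.3] 8.2
sq in 0.012 px [400. 168.] [ 557.6 -350.5] [72.  69.7] 8.8
rest 0.024 px [343. 138.] [ 624.8 -207.6] [74.2 87.4] 0.3
rest in 0.024 px [343. 138.] [ 625.6 -208.3] [22.2 38.9] 0.1
plate 0.032 px [283. 210.] [443.4 -52.5] [188.1 108.5] 86.1
scrap 0.019 px [257. 208.] [448.   -3.8] [25.1 15.3] 85.4
grip 0.104 px [303. 210.] [ 437.9 -103.6] [37.9 24.4] 87.4
pulley 0.018 px [113. 162.] [551.8 349. ] [59.6 56.6] 65.1
flange 0.012 px [120. 232.] [379.7 324.5] [53.1 55. ] 25.8
pillow 0.012 px [384. 242.] [ 372.3 -313.2] [43.4 78.4] 73.4
```

View pics/c1.png

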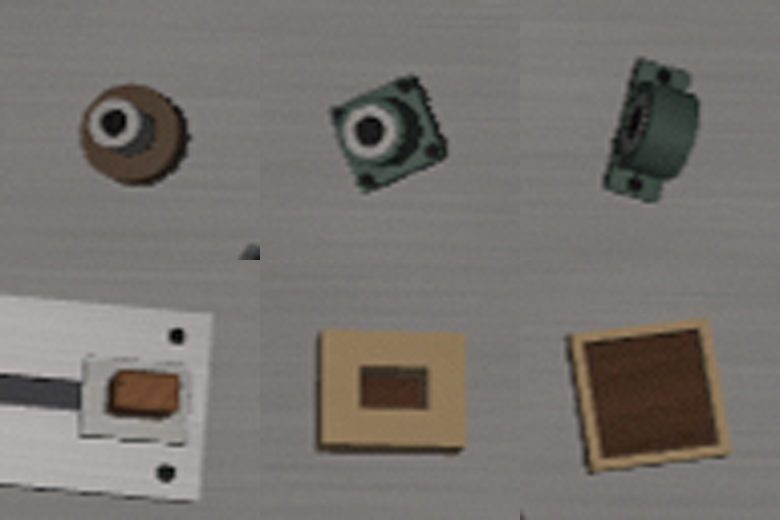

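The measured sizes match the given ones: plate 188x108, round nest rim 89, scrap 49 mm along the slot, and so on. Starting with the pulley.

Call:
send_rows([
  [[1,-0.76,-0.3,0,1],[1,-0.76,-0.3,0,1],[1,-0.76,-0.3,0,1],[1,-0.76,-0.3,0,1],[1,-0.76,-0.3,0,1],[1,-0.76,-0.3,0,1],[1,-0.76,-0.3,0,1],[1,-0.76,-0.3,0,1],[1,-0.76,-0.3,0,1],[1,-0.76,-0.3,0,1],[1,-0.76,-0.3,0,1],[1,-0.76,-0.3,0,1]],
])

```text
time: 1.35
position: [0.5396, 0.3498, 0.1249]
orientation: [-0.614, -3.081, -0.0]
ft_force: [-0.0, 0.7, -0.7]
finger_gap: 0.0859
grasp_force: 0.0
```

```bash
python3 - <<'E'
from h import *
T=pose(); im=robot.camera('wrist')[:,:,::-1].copy(); cv2.imwrite('pics/w1.png',im)
h=cv2.cvtColor(im,cv2.COLOR_BGR2HSV).astype(int)
m=(h[...,0]<25)&(h[...,1]>70)&(h[...,2]>40)
print(T[:3,3])
for c in blobs(m,150): print(c.mean(0).round(),rect(toz('wrist',c,.018,T)))
E
```

```text
[0.53962704 0.34983368 0.12487246]
[116. 347.] (array([686.7,  70.4]), array([59.8, 42.8]), 88.8)
[  8. 335.] (array([ 647.4, -188.3]), array([ 60.9, 155.1]), 33.3)
[405. 280.] (array([719.9, 471.6]), array([49.3, 19.2]), 21.0)
[184. 289.] (array([629.5, 227.4]), array([47.6, 91.7]), 49.3)
```

View pics/w1.png

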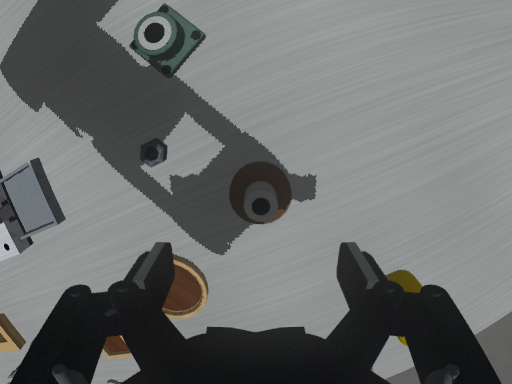

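Wrist view: the pulley's disc is at about (260,193) with its hub top at (261,206), and the flange hub is at (155,33).

```bash
python3 - <<'E'
from h import *
T=pose()
for uv,z in [((260,193),.018),((261,206),.046),((155,33),.042)]: print(toz('wrist',uv,z,T).round(4))
for uv,z in [((111,160),.046),((118.2,233),.042)]: print(toz('top',uv,z).round(4))
E
```

```text
[[0.5508 0.3503 0.018 ]]
[[0.5532 0.3498 0.046 ]]
[[0.3814 0.326  0.042 ]]
[[0.5515 0.3468 0.046 ]]
[[0.3794 0.3201 0.042 ]]
```

Call:
send_rows([
  [[0.041,0,0,0,1],[0.041,0,-0.12,0,1],[0.041,0,-0.24,0,1],[0.041,0,-0.285,0,1],[0.041,0,-0.285,0,1],[0.041,0,-0.285,0,1],[0.041,0,-0.285,0,0],[0.041,0,-0.285,0,0],[0.041,0,-0.285,0,0],[0.041,0,-0.285,0,0],[0.041,0,-0.285,0,0],[0.041,0,-0.285,0,0],[0.041,0,-0.285,0,0],[0.041,0,-0.285,0,0],[0.041,0,-0.25,0,0],[0.041,0,-0.15,0,0],[0.041,0,0,0,0],[0.041,0,0,0,0]],
])

```text
time: 3.2
position: [0.5579, 0.3507, 0.1318]
orientation: [0.615, 3.069, 0.012]
ft_force: [0.2, 0.1, 0.1]
finger_gap: 0.0001
grasp_force: 0.0
```

```bash
python3 - <<'E'
from h import *
s=robot.read_state(); print(s['position'],s['orientation'],s['finger_gap'],s['ft_force'])
T=pose(); im=robot.camera('wrist')[:,:,::-1].copy(); t=robot.camera('top')[:,:,::-1]
cv2.imwrite('pics/w2.png',np.hstack([cv2.resize(im,(400,300)),cv2.resize(t[90:290,60:260],(300,300))]))
print(pose()[:3,3])
E
```

```text
[0.55785123 0.35073383 0.13179529] [0.61520541 3.06894478 0.01221833] 7.027074209334729e-05 [0.17419639 0.06909883 0.14307345]
[0.55426288 0.34915446 0.12682164]
```

View pics/w2.png

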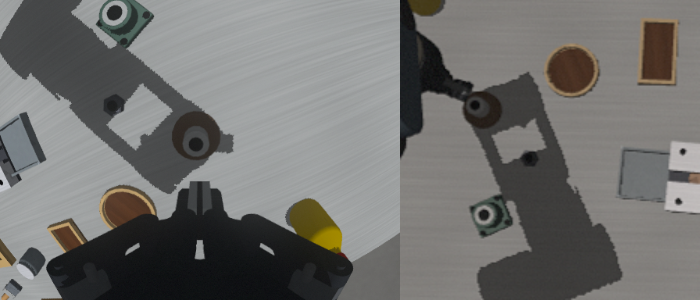

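```bash
python3 - <<'E'
from h import *
T=pose(); I=np.linalg.inv
print(T.round(4)); 
for uv,z in [((250,174),.018),((250.5,184),.046)]: print(toz('wrist',uv,z,T).round(4))
for uv,z in [((60+475*200/300-267+0,0),.046)]: pass
u=lambda x,y:(60+(x-400)*2/3,90+y*2/3)
print(toz('top',u(477,105),.046),toz('top',u(483,109),.018))
# where tips project
H=robot.camera_info('wrist')['hand_eye']
for dz in(-.002,.017):
    p=(I(H)@[0,0,dz,1])[:3]; th=np.arctan2(np.hypot(*p[:2]),p[2]); d=p[:2]/np.hypot(*p[:2])*th*297.3; print(dz,d+[255.2,189.86])
E
```

```text
[[-0.9227  0.3854  0.0038  0.5543]
 [ 0.3854  0.9227  0.0015  0.3492]
 [-0.0029  0.0029 -1.      0.1268]
 [ 0.      0.      0.      1.    ]]
[[0.5454 0.348  0.018 ]]
[[0.547  0.3483 0.046 ]]
[[0.55154232 0.34602529 0.046     ]] [[0.55073262 0.34534008 0.018     ]]
-0.002 [254.85118838 235.03735395]
0.017 [254.91337965 221.99950385]
```

The pulley is unmoved; I think I lifted before the fingers had closed. Trying again, with a pause to check the opening.

Call:
send_rows([
  [[0,0,0,0,0.7],[0,0,0,0,0.7],[0,0,0,0,0.7],[0,0,0,0,0.7],[0,0,0,0,0.7],[0,0,0,0,0.7],[0,0,0,0,0.7],[0,0,0,0,0.7]],
])

```text
time: 4.1
position: [0.5533, 0.3487, 0.1245]
orientation: [0.618, 3.08, 0.0]
ft_force: [0.6, 0.3, -0.3]
finger_gap: 0.0597
grasp_force: 0.0
```

Call:
send_rows([
  [[0,0,-0.08,0,0.7],[0,0,-0.16,0,0.7],[0,0,-0.24,0,0.7],[0,0,-0.285,0,0.7],[0,0,-0.285,0,0.7],[0,0,-0.285,0,0.7],[0,0,-0.285,0,0.7]],
])

```text
time: 4.8
position: [0.5543, 0.3491, 0.0404]
orientation: [0.617, 3.078, 0.002]
ft_force: [0.0, 0.6, 0.9]
finger_gap: 0.0598
grasp_force: 0.0
```

Call:
send_rows([
  [[0,0,0,0,0],[0,0,0,0,0],[0,0,0,0,0],[0,0,0,0,0],[0,0,0,0,0],[0,0,0,0,0],[0,0,0,0,0]],
])

```text
time: 5.5
position: [0.5532, 0.3487, 0.039]
orientation: [-0.618, -3.08, 0.0]
ft_force: [0.3, -0.2, -0.2]
finger_gap: 0.0002
grasp_force: 0.0
```

```bash
python3 - <<'E'
from h import *
im=robot.camera('wrist')[:,:,::-1].copy(); t=robot.camera('scene')[:,:,::-1]
cv2.imwrite('pics/w3.png',np.hstack([cv2.resize(im[100:384,100:420],(400,355)),cv2.resize(t[120:240,330:465],(400,355),interpolation=cv2.INTER_CUBIC)]))
E
```

```text
(no output)
```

View pics/w3.png

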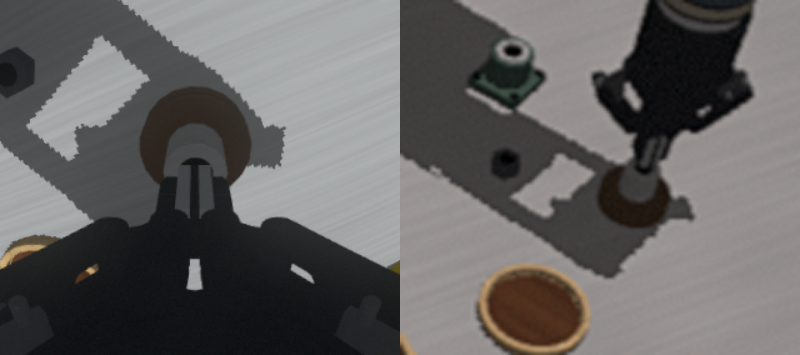

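The fingers sit close to the hub but didn't grip it. I need to know whether they are above the hub or beside it.

```bash
python3 - <<'E'
from h import *
T=pose(); print(T[:3,3])
f=lambda x,y:(100+x/1.25,100+y/1.25)
R=T[:3,:3]
for n,p,z in [('disc top edge',(195,87),.018),('disc L',(140,140),.018),('disc R',(251,140),.018),('hub top front',(195,128),.046),('tip @46',(195,165),.046),('tip @22',(195,165),.022)]:
    P=toz('wrist',f(*p),z,T)[0]; print(n,P.round(4),'tool',((P-T[:3,3])@R).round(4))
H=np.linalg.inv(robot.camera_info('wrist')['hand_eye'])
for x in(0,.005,.011):
  for dz in(-.02,-.01,0,.01,.017):
    p=(H@[x,0,dz,1])[:3]; r=np.hypot(*p[:2]); print(x,dz,(189.86+p[1]/r*np.arctan2(r,p[2])*297.3).round(1))
E
```

```text
[0.55318303 0.34866642 0.03894614]
disc top edge [0.5221 0.3624 0.018 ] tool [0.0339 0.0007 0.0209]
disc L [0.5374 0.3246 0.018 ] tool [ 0.0053 -0.0283  0.0209]
disc R [0.5599 0.3786 0.018 ] tool [0.0053 0.0302 0.0209]
hub top front [0.5328 0.3579 0.046 ] tool [ 0.0224  0.0006 -0.0071]
tip @46 [0.5493 0.351  0.046 ] tool [ 0.0045  0.0007 -0.0071]
tip @22 [0.5601 0.3465 0.022 ] tool [-0.0072  0.0007  0.0169]
0 -0.02 249.9
0 -0.01 241.3
0 0 233.5
0 0.01 226.5
0 0.017 222.0
0.005 -0.02 241.7
0.005 -0.01 233.4
0.005 0 226.0
0.005 0.01 219.2
0.005 0.017 214.9
0.011 -0.02 231.5
0.011 -0.01 223.7
0.011 0 216.6
0.011 0.01 210.3
0.011 0.017 206.2
```

```bash
python3 - <<'E'
from h import *
T=pose();p=T[:3,3]
C=robot.camera_info('scene'); M=C['camera_from_world']
def pr(q): c=M[:3,:3]@q+M[:3,3]; return np.array([C['fx']*c[0]/c[2]+C['cx'],C['fy']*c[1]/c[2]+C['cy']])
for z in(.0,.018,.022,.039,.046,.06,.08,.1): print(z,pr(np.r_[p[:2],z]).round(1), 'crop',((pr(np.r_[p[:2],z])-[330,120])*2.96+[400,0]).round())
t=robot.camera('scene')[:,:,::-1]; w=robot.camera('wrist')[:,:,::-1]
a=cv2.resize(t[140:195,385:440],(550,550),interpolation=cv2.INTER_CUBIC)
b=cv2.resize(w[190:280,232:278],(245,480),interpolation=cv2.INTER_CUBIC); b=cv2.convertScaleAbs(b,alpha=2.5,beta=0)
o=np.zeros((550,800,3),np.uint8); o[:,:550]=cv2.convertScaleAbs(a,alpha=2);o[:480,552:797]=b
cv2.imwrite('pics/w4.png',o)
E
```

```text
0.0 [407.5 188.5] crop [629. 203.]
0.018 [409.1 183.9] crop [634. 189.]
0.022 [409.4 182.9] crop [635. 186.]
0.039 [411.  178.5] crop [640. 173.]
0.046 [411.6 176.7] crop [642. 168.]
0.06 [413.  172.9] crop [646. 157.]
0.08 [414.9 167.4] crop [651. 140.]
0.1 [416.9 161.8] crop [657. 124.]
```

View pics/w4.png

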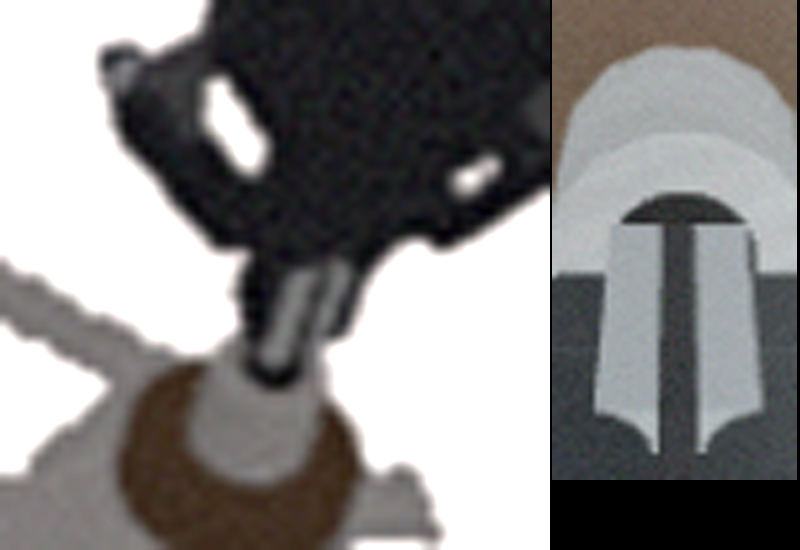

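In the wrist crop the shut fingertips end just above the bore. So the tips really sit about 20 mm behind the reported TCP, not 17 mm ahead of it; the scene view agrees. I'll allow for that by going about 35 mm lower, and check it on this grasp.

Call:
send_rows([
  [[-0.008,0.003,0.05,0,0.7],[-0.008,0.003,0.1,0,0.7],[-0.008,0.003,0.1,0,0.7],[-0.008,0.003,0.1,0,0.7],[-0.008,0.003,0.1,0,0.7],[-0.008,0.003,0.1,0,0.7],[-0.008,0.003,0.1,0,0.7],[-0.008,0.003,0,0,0.7],[-0.008,0.003,-0.05,0,0.7],[-0.008,0.003,-0.09,0,0.7],[-0.008,0.003,-0.1,0,0.7],[-0.008,0.003,-0.1,0,0.7],[-0.008,0.003,-0.1,0,0.7]],
])

```text
time: 7.0
position: [0.5514, 0.3498, 0.0096]
orientation: [0.617, 3.079, 0.001]
ft_force: [0.1, 1.0, 0.9]
finger_gap: 0.0596
grasp_force: 0.0
```

Call:
send_rows([
  [[0,0,0,0,0],[0,0,0,0,0],[0,0,0,0,0],[0,0,0,0,0],[0,0,0,0,0],[0,0,0,0,0]],
])

```text
time: 7.6
position: [0.5514, 0.3499, 0.0102]
orientation: [0.617, 3.079, 0.002]
ft_force: [-1.6, -0.0, 5.5]
finger_gap: 0.0279
grasp_force: 59.3
```

Gripped. Now lift and carry it to the round nest.

Call:
send_rows([
  [[0,0,0.02,0,0],[0,0,0.07,0,0],[0,0,0.13,0,0],[0,0,0.2,0,0],[0.06,-0.12,0.2,0,0],[0.12,-0.24,0.2,0,0],[0.18,-0.36,0.2,0,0],[0.232,-0.478,0.2,0,0],[0.232,-0.478,0.2,0,0],[0.232,-0.478,0.2,0,0],[0.232,-0.478,0.2,0,0],[0.232,-0.478,0.2,0,0]],
])

```text
time: 8.8
position: [0.6196, 0.2074, 0.0691]
orientation: [-0.615, -3.08, 0.0]
ft_force: [0.1, -0.0, -3.3]
finger_gap: 0.0278
grasp_force: 59.5
```

```bash
python3 - <<'E'
from h import *
print(pose()[:3,3])
w=robot.camera('wrist')[:,:,::-1]; t=robot.camera('scene')[:,:,::-1]
cv2.imwrite('pics/w5.png',np.hstack([cv2.resize(w[100:384,100:420],(400,355)),cv2.resize(t[160:280,330:465],(400,355),interpolation=cv2.INTER_CUBIC)]))
E
```

```text
[0.61955347 0.20737345 0.06908146]
```

View pics/w5.png

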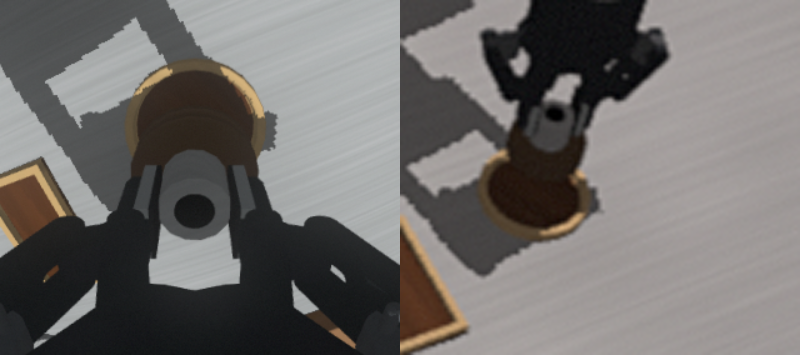

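The pulley is held level over the round nest. Lowering it and releasing.

Call:
send_rows([
  [[0.005,-0.004,-0.06,0,0],[0.005,-0.004,-0.11,0,0],[0.005,-0.004,-0.15,0,0],[0.005,-0.004,-0.17,0,0],[0.005,-0.004,-0.178,0,0],[0.005,-0.004,-0.178,0,0],[0.005,-0.004,-0.178,0,0],[0.005,-0.004,-0.178,0,0.7],[0.005,-0.004,-0.178,0,0.7],[0.005,-0.004,-0.178,0,0.7],[0.005,-0.004,-0.178,0,0.7],[0.005,-0.004,-0.178,0,0.7],[0.005,-0.004,-0.1,0,0.7],[0.005,-0.004,0.02,0,0.7],[0.005,-0.004,0.15,0,0.7],[0.005,-0.004,0.2,0,0.7],[0.005,-0.004,0.2,0,0.7],[0.005,-0.004,0.2,0,0.7]],
])

```text
time: 10.7
position: [0.6211, 0.2048, 0.1281]
orientation: [-0.617, -3.079, 0.001]
ft_force: [-0.4, 0.1, -0.4]
finger_gap: 0.0596
grasp_force: 0.0
```

Call:
send_rows([
  [[-0.803,0.398,-0.05,-0.115,1],[-0.803,0.398,-0.05,-0.115,1],[-0.803,0.398,-0.05,-0.115,1],[-0.803,0.398,-0.05,-0.115,1],[-0.803,0.398,-0.05,-0.115,1],[-0.803,0.398,-0.05,-0.115,1],[-0.803,0.398,-0.05,-0.115,1],[-0.803,0.398,-0.05,-0.115,1],[-0.803,0.398,-0.05,-0.115,1],[-0.803,0.398,-0.05,-0.115,1],[-0.803,0.398,-0.05,-0.115,1],[-0.803,0.398,-0.05,-0.115,1]],
])

```text
time: 11.9
position: [0.3817, 0.324, 0.114]
orientation: [1.668, 2.662, 0.0]
ft_force: [0.1, 0.1, 1.0]
finger_gap: 0.0854
grasp_force: 0.0
```

```bash
python3 - <<'E'
from h import *
T=pose(); print(T[:3,3],np.degrees(np.arctan2(T[1,1],T[0,1])))
im=robot.camera('wrist')[:,:,::-1].copy(); cv2.imwrite('pics/w6.png',im)
h=cv2.cvtColor(im,cv2.COLOR_BGR2HSV).astype(int)
m=(h[...,0]>50)&(h[...,0]<95)&(h[...,1]>35)&(h[...,2]<140)
for c in blobs(m,200): print(c.mean(0).round(),rect(toz('wrist',c,.012,T)))
# top check of pulley
t=robot.camera('top')[:,:,::-1]; cv2.imwrite('pics/t6.png',t)
cv2.imwrite('pics/v6.png',np.hstack([im[:,:,:],cv2.resize(t[110:165,147:202],(280,384),interpolation=cv2.INTER_CUBIC)]))
E
```

```text
[0.38174342 0.32401613 0.11397573] 25.851640385424417
[253. 179.] (array([381.1, 324. ]), array([52.8, 59.5]), 24.3)
```

View pics/v6.png

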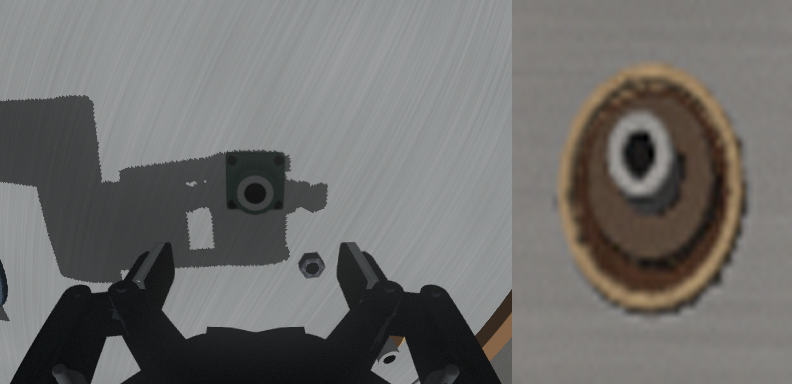

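The pulley lies flat in the round nest, and the flange bearing is square to the tool, directly below it. Grasping it.

Call:
send_rows([
  [[-0.003,0.002,-0.1,0,0.8],[-0.003,0.002,-0.2,0,0.8],[-0.003,0.002,-0.29,0,0.8],[-0.003,0.002,-0.35,0,0.8],[-0.003,0.002,-0.373,0,0.8],[-0.003,0.002,-0.373,0,0.8],[-0.003,0.002,-0.373,0,0],[-0.003,0.002,-0.373,0,0],[-0.003,0.002,-0.373,0,0],[-0.003,0.002,-0.373,0,0],[-0.003,0.002,-0.373,0,0],[-0.003,0.002,-0.373,0,0]],
])

```text
time: 13.2
position: [0.3809, 0.3254, 0.0035]
orientation: [1.666, 2.662, 0.003]
ft_force: [0.2, -1.4, 5.6]
finger_gap: 0.0379
grasp_force: 60.2
```

Call:
send_rows([
  [[0,0,0.04,0,0],[0,0,0.12,0,0],[0,0,0.25,0,0],[0.05,-0.1,0.4,0,0],[0.1,-0.2,0.5,0,0],[0.15,-0.35,0.5,0,0],[0.2,-0.5,0.5,0,0],[0.25,-0.65,0.5,-0.02,0],[0.28,-0.8,0.5,-0.03,0],[0.29,-0.9,0.5,-0.048,0],[0.3,-1,0.5,-0.048,0]],
])

```text
time: 14.3
position: [0.4697, 0.0233, 0.1527]
orientation: [-2.051, -2.379, -0.0]
ft_force: [0.5, 0.8, -2.9]
finger_gap: 0.0381
grasp_force: 61.1
```

Call:
send_rows([
  [[0.05,-0.15,0,0,0],[0.1,-0.3,0,0,0],[0.14,-0.45,0,0,0],[0.18,-0.6,0,0,0],[0.22,-0.75,0,0,0],[0.26,-0.9,0,0,0],[0.29,-1,0,0,0],[0.29,-1,0,0,0],[0.29,-1,0,0,0],[0.29,-1,0,0,0],[0.29,-1,0,0,0]],
])

```text
time: 15.4
position: [0.5565, -0.2732, 0.1521]
orientation: [-2.045, -2.383, -0.0]
ft_force: [0.6, -0.9, -2.4]
finger_gap: 0.0377
grasp_force: 61.1
```

Call:
send_rows([
  [[0.003,-0.13,0,0,0],[0.003,-0.257,0,0,0],[0.003,-0.257,-0.1,0,0],[0.003,-0.257,-0.2,0,0],[0.003,-0.257,-0.3,0,0],[0.003,-0.257,-0.38,0,0],[0.003,-0.257,-0.42,0,0],[0.003,-0.257,-0.45,0,0],[0.003,-0.257,-0.47,0,0],[0.003,-0.257,-0.478,0,0],[0.003,-0.257,-0.478,0,0],[0.003,-0.257,-0.478,0,0]],
])

```text
time: 16.6
position: [0.5586, -0.3526, 0.0097]
orientation: [2.047, 2.381, -0.0]
ft_force: [0.4, 0.1, -2.4]
finger_gap: 0.038
grasp_force: 61.0
```

Call:
send_rows([
  [[-0.003,0.005,-0.005,0,0],[-0.003,0.005,-0.005,0,0],[-0.003,0.005,-0.005,0,0.8],[-0.003,0.005,-0.005,0,0.8],[-0.003,0.005,-0.005,0,0.8],[-0.003,0.005,-0.005,0,0.8],[-0.003,0.005,-0.005,0,0.8],[-0.003,0.005,0.1,0,0.8],[-0.003,0.005,0.25,0,0.8],[-0.003,0.005,0.4,0,0.8],[-0.003,0.005,0.4,0,0.8],[-0.003,0.005,0.4,0,0.8]],
])

```text
time: 17.8
position: [0.5578, -0.3511, 0.1304]
orientation: [2.046, 2.38, -0.0]
ft_force: [0.4, 1.3, -0.6]
finger_gap: 0.068
grasp_force: 0.0
```

Call:
send_rows([
  [[-0.613,0.145,0,0.18,1],[-0.613,0.145,0,0.18,1],[-0.613,0.145,0,0.18,1],[-0.613,0.145,0,0.18,1],[-0.613,0.145,0,0.18,1],[-0.613,0.145,0,0.18,1],[-0.613,0.145,0,0.18,1],[-0.613,0.145,0,0.18,1],[-0.613,0.145,0,0.18,1],[-0.613,0.145,0,0.18,1],[-0.613,0.145,0,0.18,1],[-0.613,0.145,0,0.18,1]],
])

```text
time: 19.0
position: [0.3731, -0.3069, 0.1284]
orientation: [-0.453, -3.108, -0.001]
ft_force: [-0.0, -0.3, -0.5]
finger_gap: 0.0854
grasp_force: 0.0
```

```bash
python3 - <<'E'
from h import *
T=pose(); print(T[:3,3],np.degrees(np.arctan2(T[1,1],T[0,1])))
im=robot.camera('wrist')[:,:,::-1].copy()
h=cv2.cvtColor(im,cv2.COLOR_BGR2HSV).astype(int)
m=(h[...,0]>50)&(h[...,0]<95)&(h[...,1]>35)&(h[...,2]<140)
for c in blobs(m,200): print(c.mean(0).round(),rect(toz('wrist',c,.012,T)))
t=robot.camera('top')[:,:,::-1]; cv2.imwrite('pics/t7.png',t)
cv2.imwrite('pics/v7.png',np.hstack([im[:,:,:],cv2.resize(t[140:195,373:428],(280,384),interpolation=cv2.INTER_CUBIC)]))
E
```

```text
[ 0.37308884 -0.30692717  0.12840187] 73.40512462378241
[260. 322.] (array([ 549.4, -351.6]), array([40.7, 55.5]), 7.9)
[251. 179.] (array([ 372.4, -310.6]), array([31.8, 78.8]), 73.2)
```

View pics/v7.png

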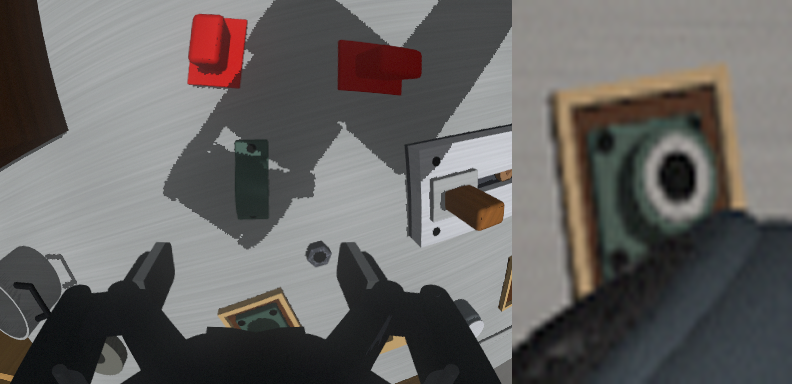

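The flange bearing is aligned in its nest, and the pillow block is square between the fingers. Grasping the block.

Call:
send_rows([
  [[-0.002,-0.01,-0.12,0,1],[-0.002,-0.01,-0.24,0,1],[-0.002,-0.01,-0.34,0,1],[-0.002,-0.01,-0.4,0,1],[-0.002,-0.01,-0.418,0,1],[-0.002,-0.01,-0.418,0,1],[-0.002,-0.01,-0.418,0,0],[-0.002,-0.01,-0.418,0,0],[-0.002,-0.01,-0.418,0,0],[-0.002,-0.01,-0.418,0,0],[-0.002,-0.01,-0.418,0,0],[-0.002,-0.01,-0.418,0,0],[-0.002,-0.01,-0.418,0,0],[-0.002,-0.01,-0.418,0,0]],
])

```text
time: 20.5
position: [0.373, -0.3105, 0.0042]
orientation: [0.452, 3.108, -0.002]
ft_force: [0.7, 1.1, 4.8]
finger_gap: 0.0273
grasp_force: 59.9
```

Call:
send_rows([
  [[0,0,0.04,0,0],[0,0,0.12,0,0],[0,0,0.25,0,0],[0.02,0.05,0.4,0,0],[0.08,0.15,0.53,0,0],[0.15,0.25,0.55,0.01,0],[0.25,0.36,0.55,0.02,0],[0.35,0.48,0.55,0.03,0],[0.45,0.6,0.55,0.043,0],[0.56,0.72,0.55,0.043,0],[0.67,0.84,0.55,0.043,0],[0.76,0.95,0.55,0.043,0],[0.8,1,0.55,0.043,0],[0.8,1,0.55,0.043,0],[0.8,1,0.55,0.043,0]],
])

```text
time: 22.0
position: [0.6113, -0.0096, 0.1679]
orientation: [-0.027, -3.139, 0.0]
ft_force: [-1.1, 0.1, -3.3]
finger_gap: 0.0275
grasp_force: 59.8
```

Call:
send_rows([
  [[0.08,0.12,0,0,0],[0.153,0.249,0,0,0],[0.153,0.249,-0.05,0,0],[0.153,0.249,-0.15,0,0],[0.153,0.249,-0.27,0,0],[0.153,0.249,-0.38,0,0],[0.153,0.249,-0.45,0,0],[0.153,0.249,-0.49,0,0],[0.153,0.249,-0.515,0,0],[0.153,0.249,-0.53,0,0],[0.153,0.249,-0.53,0,0],[0.153,0.249,-0.53,0,0]],
])

```text
time: 23.2
position: [0.6594, 0.0644, 0.0105]
orientation: [0.03, 3.139, -0.0]
ft_force: [-0.4, -0.5, -3.5]
finger_gap: 0.0272
grasp_force: 60.3
```

Call:
send_rows([
  [[0,0,-0.002,0,0],[0,0,-0.002,0,0],[0,0,-0.002,0,0.9],[0,0,-0.002,0,0.9],[0,0,-0.002,0,0.9],[0,0,-0.002,0,0.9],[0,0,-0.002,0,0.9],[0,0,0.05,0,0.9],[0,0,0.15,0,0.9],[0,0,0.3,0,0.9],[0,0,0.45,0,0.9],[0,0,0.53,0,0.9],[0,0,0.53,0,0.9],[0,0,0.53,0,0.9]],
])

```text
time: 24.6
position: [0.6586, 0.0646, 0.1697]
orientation: [0.029, 3.14, -0.0]
ft_force: [-0.1, -0.3, -1.2]
finger_gap: 0.077
grasp_force: 0.0
```

Call:
send_rows([
  [[-0.732,-0.56,0,-0.258,1],[-0.732,-0.56,0,-0.258,1],[-0.732,-0.56,0,-0.258,1],[-0.732,-0.56,0,-0.258,1],[-0.732,-0.56,0,-0.258,1],[-0.732,-0.56,0,-0.258,1],[-0.732,-0.56,0,-0.258,1],[-0.732,-0.56,0,-0.258,1],[-0.732,-0.56,0,-0.258,1],[-0.732,-0.56,0,-0.258,1],[-0.732,-0.56,0,-0.258,1],[-0.732,-0.56,0,-0.258,1],[-0.732,-0.56,0,-0.258,1],[-0.732,-0.56,0,-0.258,1],[-0.732,-0.56,0,-0.258,1]],
])

```text
time: 26.1
position: [0.4387, -0.1033, 0.1681]
orientation: [-2.295, -2.144, 0.0]
ft_force: [-0.0, 0.0, -0.6]
finger_gap: 0.0856
grasp_force: 0.0
```

```bash
python3 - <<'E'
from h import *
T=pose(); print(T[:3,3],np.degrees(np.arctan2(T[1,1],T[0,1])))
im=robot.camera('wrist')[:,:,::-1].copy()
h=cv2.cvtColor(im,cv2.COLOR_BGR2HSV).astype(int)
m=(h[...,0]<25)&(h[...,1]>70)&(h[...,2]>40)
for c in blobs(m,200): print(c.mean(0).round(),rect(toz('wrist',c,.1,T)))
t=robot.camera('top')[:,:,::-1]; cv2.imwrite('pics/t8.png',t)
cv2.imwrite('pics/v8.png',np.hstack([im[:,:,:],cv2.resize(t[95:155,205:260],(280,384),interpolation=cv2.INTER_CUBIC)]))
E
```

```text
[ 0.43872197 -0.10332045  0.16805941] -3.8969732946703957
[119. 346.] (array([ 256.9, -285.1]), array([32.4, 38. ]), 6.4)
[329. 318.] (array([ 511. , -248.5]), array([35.2, 45.5]), 9.1)
[135. 242.] (array([ 323.2, -148.9]), array([83.9, 38.8]), 60.1)
[404. 240.] (array([ 577.5, -160.3]), array([71.9, 60.2]), 90.0)
[258. 192.] (array([ 440.6, -100.1]), array([45.1, 20.7]), 86.1)
[506. 185.] (array([ 703.7, -119.7]), array([ 34.5, 139.1]), 15.2)
[257.  78.] (array([446.1,  -9.7]), array([17.7, 12. ]), 86.2)
[422.  28.] (array([596.4,  38.6]), array([46.2, 83.1]), 89.0)
```

View pics/v8.png

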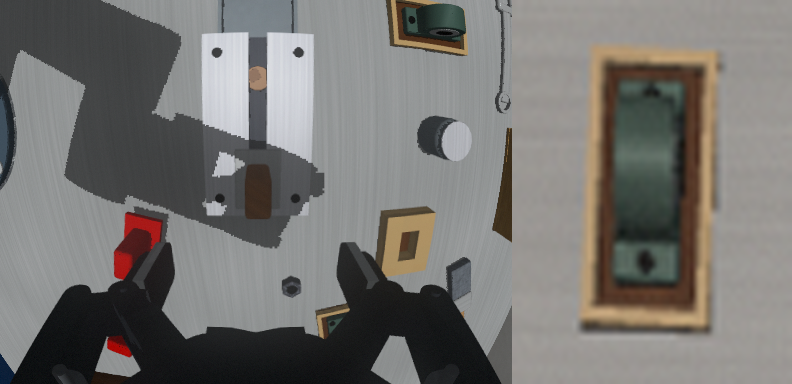

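The pillow block sits well in its nest. The scraper grip is aligned below the tool and the scrap shows at (258,78). Grasping the scraper.

Call:
send_rows([
  [[0.006,-0.004,-0.12,0,0.8],[0.006,-0.004,-0.24,0,0.8],[0.006,-0.004,-0.36,0,0.8],[0.006,-0.004,-0.43,0,0.8],[0.006,-0.004,-0.45,0,0.8],[0.006,-0.004,-0.45,0,0.8],[0.006,-0.004,-0.45,0,0],[0.006,-0.004,-0.45,0,0],[0.006,-0.004,-0.45,0,0],[0.006,-0.004,-0.45,0,0],[0.006,-0.004,-0.45,0,0],[0.006,-0.004,-0.45,0,0],[0.006,-0.004,-0.45,0,0],[0.006,-0.004,-0.45,0,0]],
])

```text
time: 27.6
position: [0.4414, -0.1049, 0.0345]
orientation: [2.295, 2.142, 0.001]
ft_force: [0.2, 0.0, 6.8]
finger_gap: 0.0212
grasp_force: 59.5
```

Call:
send_rows([
  [[0.002,0.03,0,0,0],[0.004,0.06,0,0,0],[0.006,0.09,0,0,0],[0.008,0.12,0,0,0],[0.01,0.15,0,0,0],[0.012,0.18,0,0,0],[0.014,0.21,0,0,0],[0.016,0.24,0,0,0],[0.018,0.27,0,0,0],[0.02,0.3,0,0,0],[0.022,0.33,0,0,0],[0.024,0.36,0,0,0],[0.026,0.39,0,0,0],[0.028,0.42,0,0,0],[0.031,0.45,0,0,0],[0.034,0.48,0,0,0],[0.034,0.5,0,0,0],[0.034,0.5,0,0,0],[0.034,0.5,0,0,0],[0.034,0.5,0,0,0]],
])

```text
time: 29.6
position: [0.4521, 0.0457, 0.0345]
orientation: [2.295, 2.142, 0.004]
ft_force: [0.9, 1.9, 6.7]
finger_gap: 0.0215
grasp_force: 59.7
```

```bash
python3 - <<'E'
from h import *
print(pose()[:3,3])
w=robot.camera('wrist')[:,:,::-1]; t=robot.camera('scene')[:,:,::-1]
cv2.imwrite('pics/w9.png',np.hstack([cv2.resize(w[0:300,100:400],(400,400)),cv2.resize(t[150:250,200:330],(400,400),interpolation=cv2.INTER_CUBIC)]))
E
```

```text
[0.45211838 0.04565762 0.03447444]
```

View pics/w9.png

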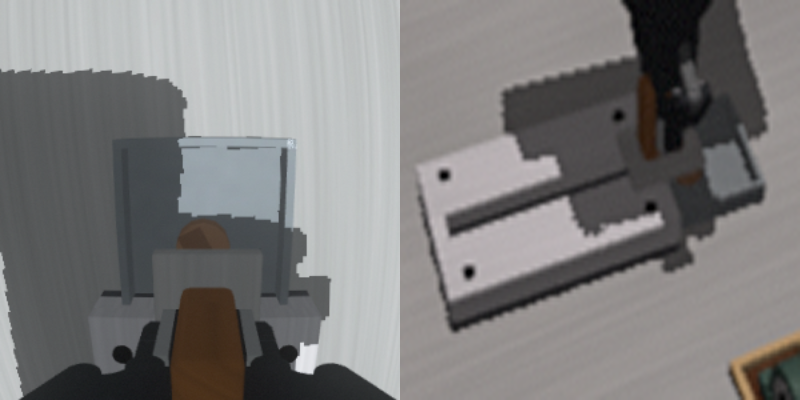

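The scrap is in the tray, well clear of the slot's open end. Lifting the scraper and carrying it to the rest.

Call:
send_rows([
  [[0,0,0.03,0,0],[0,0,0.1,0,0],[0,0,0.2,0,0],[0,0,0.32,0,0],[0,0,0.4,0,0],[0.08,-0.12,0.4,0,0],[0.16,-0.24,0.4,0.005,0],[0.25,-0.36,0.4,0.011,0],[0.33,-0.48,0.4,0.011,0],[0.41,-0.6,0.4,0.011,0],[0.49,-0.72,0.4,0.011,0],[0.58,-0.846,0.4,0.011,0],[0.58,-0.846,0.4,0.011,0],[0.58,-0.846,0.4,0.011,0],[0.58,-0.846,0.4,0.011,0],[0.58,-0.846,0.4,0.011,0],[0.58,-0.846,0.4,0.011,0]],
])

```text
time: 31.4
position: [0.6243, -0.2071, 0.1535]
orientation: [-2.219, -2.222, 0.0]
ft_force: [0.3, 0.3, -1.0]
finger_gap: 0.0215
grasp_force: 59.2
```

```bash
python3 - <<'E'
from h import *
T=pose(); print(T[:3,3],np.degrees(np.arctan2(T[1,1],T[0,1])))
w=robot.camera('wrist')[:,:,::-1]; cv2.imwrite('pics/w10.png',w)
t=robot.camera('scene')[:,:,::-1];tt=robot.camera('top')[:,:,::-1]
cv2.imwrite('pics/v10.png',np.hstack([cv2.resize(w[100:384,100:420],(400,355)),cv2.resize(t[190:310,150:285],(400,355),interpolation=cv2.INTER_CUBIC)]))
E
```

```text
[ 0.62431634 -0.20712752  0.1535111 ] 0.07239816007046893
```

View pics/v10.png

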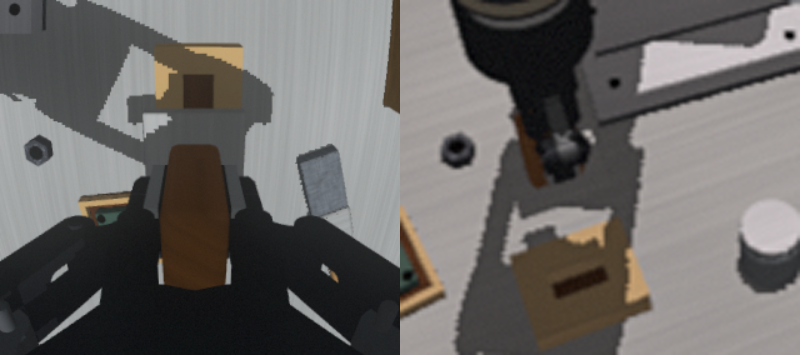

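Call:
send_rows([
  [[0.004,-0.004,-0.08,0,0],[0.004,-0.004,-0.16,0,0],[0.004,-0.004,-0.24,0,0],[0.004,-0.004,-0.3,0,0],[0.004,-0.004,-0.33,0,0],[0.004,-0.004,-0.35,0,0],[0.004,-0.004,-0.37,0,0],[0.004,-0.004,-0.39,0,0],[0.004,-0.004,-0.405,0,0],[0.004,-0.004,-0.415,0,0],[0.004,-0.004,-0.415,0,0],[0.004,-0.004,-0.415,0,0]],
])

```text
time: 32.75
position: [0.6263, -0.2097, 0.029]
orientation: [2.221, 2.221, 0.0]
ft_force: [-0.3, -0.0, -1.9]
finger_gap: 0.0212
grasp_force: 59.3
```

Call:
send_rows([
  [[0,0.003,-0.005,0,0],[0,0.003,-0.008,0,0],[0,0.003,-0.008,0,0],[0,0.003,-0.008,0,0],[0,0.003,-0.008,0,0]],
])

```text
time: 33.25
position: [0.6263, -0.2087, 0.0266]
orientation: [2.221, 2.221, 0.0]
ft_force: [-0.2, 0.3, -0.7]
finger_gap: 0.0211
grasp_force: 59.3
```

Call:
send_rows([
  [[0,0,0,0,0.3],[0,0,0,0,0.4],[0,0,0,0,0.6],[0,0,0,0,0.7],[0,0,0,0,0.8],[0,0,0,0,0.8],[0,0,0,0,0.8],[0,0,0.1,0,0.8],[0,0,0.2,0,0.8],[0,0,0.35,0,0.8],[0,0,0.5,0,0.8],[-0.1,0,0.6,0,0.8],[-0.3,0,0.6,0,0.8],[-0.5,0,0.6,0,0.8],[-0.6,0,0.6,0,0.8],[-0.6,0,0.6,0,0.8],[-0.6,0,0.6,0,0.8],[-0.6,0,0.6,0,0.8]],
])

```text
time: 35.05
position: [0.4479, -0.2098, 0.2071]
orientation: [2.219, 2.219, 0.001]
ft_force: [1.5, -0.8, -0.3]
finger_gap: 0.0685
grasp_force: 0.0
```

```bash
python3 - <<'E'
from h import *
t=robot.camera('top')[:,:,::-1];s=robot.camera('scene')[:,:,::-1]
cv2.imwrite('pics/v11.png',np.vstack([np.hstack([cv2.resize(t[90:240,140:430],(580,300)),cv2.resize(t[112:162,320:370],(220,300))]),cv2.resize(s[140:320,100:440],(800,300),interpolation=cv2.INTER_CUBIC)]))
E
```

```text
(no output)
```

View pics/v11.png

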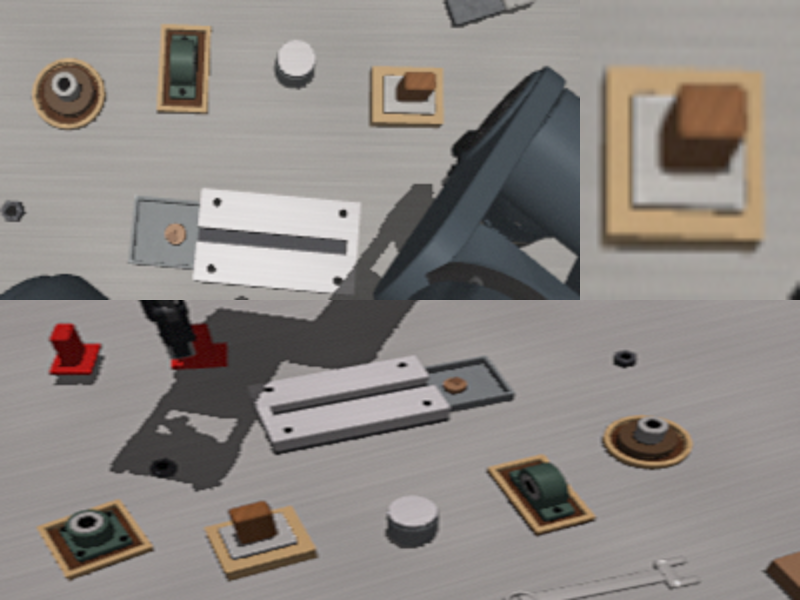

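The scrap is in the tray, the slot is empty, the scraper's guard lies flat on its rest, and all three parts sit in their nests. Handing in.

```bash
python3 -c "
from cell import robot
print(robot.sign_off())"
```

```text
the job is handed in; nothing more can be done
None
```

The job is handed in: the scrap is in the chip tray, the scraper stands in its rest with its guard flat, and the pulley, pillow block and flange bearing each sit flat in their own nests; the fingertips proved to be about 20 mm behind the reported TCP rather than 17 mm ahead, so the first two pulley grasps closed on nothing.

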